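Load a jar into the hand-cranked labeller and wind it round

ROBOT

A 6-joint arm with a two-finger parallel gripper is mounted at the origin on the work surface. World frame = base frame: x ahead of the robot, y to its left, z up, the work surface at z = 0. Lengths are in m, angles in rad, forces in N, time in s.
With the tool pointing down it reaches from about 0.25 to 0.775 m from the base axis. Payload 4 kg.
Tool frame: the origin (TCP) lies at the very end of the fingers, on their centre line; the grasp point (between the pads) lies 19 mm behind it (robot.hold_point_z is the distance from the TCP to the grasp point, in m); z points along the fingers, y is the line along which they close (so a half turn about z gives the same grasp; the last joint's range is limited). The gripper opens to 94 mm and grips with 3 to 60 N. Pads are 16 mm wide; open, the fingers measure 119 mm over their backs; the gripper's body (75 mm by 177 mm) begins 78 mm behind the grasp point.
Start: joints at [-1.377, 0.087, 1.371, -0, 1.684, -0.103], TCP at [0.161, -0.526, 0.206] pointing down, gripper open.
Joint ranges: [-3.1, 3.1], [-0.76, 2.03], [0.27, 2.55], [-1.08, 4.22], [0.17, 2.65], [-2.57, 2.57]. Speed limits (rad/s): [2.79, 2.79, 3.14, 3.14, 3.14, 3.14].

INTERFACE

Orientations are given as [roll, pitch, yaw] about the fixed x, y, z axes, in that order (R = Rz(yaw) Ry(pitch) Rx(roll)).
In Python, from bench import robot gives the robot as it stands.
- The arm moves only by the tool carry_out, never from a script. Its argument "steps" is a list of rows, each a list of 3 entries, a list of its own where there are three numbers: the shift along the tool's x, y, z in m, then the turn about the tool's z in units of 10 degrees (1.0 is 10 degrees), then the closure, from -1 (fully open) to 1 (shut). In form: [[[tx, ty, tz], roll, jaw], ...]. A call has 1 to 10 rows; each row is the pose to reach, as a shift and turn from the pose commanded when the call began, along the tool's axes at that moment; what a row does not reach only later rows make up. A row lasts 1/8 s, in which the tool goes at most 62.5 mm and 10.7 degrees, less where a joint would pass 70% of its speed; a pose out of reach is approached as far as the arm can. A call with a gripper value outside its range is refused whole. The fingers move at their own pace and stop on an object; the grip force is fixed at half the most. Time passes only in rows, so rows that repeat a pose let the fingers close. It gives the time, the measured TCP pose, the force, the opening and the grip force at its end, in the units of the state.
- robot.get_obs(): the state, without advancing time (a new reading comes with each control period).
- robot.snapshot(name): name is "scene" or "top"; returns a dict with "image" (420x560x3 uint8, red, green, blue), "z_map" (420x560 float32, m along the optical axis (not along the pixel's ray), 0 where there is no reading), "mtx" (3x3 intrinsics, pixels), "R" (3x3) and "t" (3): a world point X has camera coordinates R X + t. Camera axes: x right, y down, z forward; pixel columns grow to the right and rows downward; lengths in m; the calibration is good to about 2 mm. A picture is of the moment at which its call begins.
- robot.close_job(): hands the job in; it is judged then, once.
The state is a dict: "time": time; "joint_positions": joint angles; "qvel": joint speeds; "joint_torque": joint torques, N m; "tool_pos": TCP position; "ee_rot": TCP orientation; "wrist_force": force on the tool from outside, world axes, zero at the start; "wrist_torque": the same for the moment, N m; "width": finger opening in m; "finger_force": force on a finger pad.
Only numpy, scipy, OpenCV 4.12 (cv2) and the standard library are available. Lean on these libraries where they do the work, as an engineer would, in place of code of your own. Each camera call takes 0.05 s, during which the arm holds its last target. There are 200 camera calls.

TASK

Take the tall jar into the labeller through its sprung gate, pushing the gate open with the jar, and stand it fully home on the turntable against the two back rollers so that the gate springs shut behind it. Then take the crank by its knob and wind it clockwise, a little under two turns, until it comes up against its stop and let go; keep a slow, steady speed, well under half a turn a second, holding on through the heavy point in each turn so that the crank neither kicks back nor runs away, and do not force it at the stop. Leave the two short jars where they stand.

Things in the scene. Friction and masses are not known exactly. Their poses are not given: they have to be found in the camera images.
- tall_jar_mid (a point): centre (half-way up, 56 mm above its base) of the tall jar: a dark straight round jar, 62 mm diameter, 112 mm tall, with a brass lid 60 mm diameter and 19 mm high at its top; about 0.27 kg, loose, upright on the table among two short jars of the same make. z axis up the jar
- short_jar_a: a short jar, 62 mm diameter, 66 mm tall, dark with a brass lid; origin at the centre of its underside; stays where it is
- short_jar_b: the other short jar, same size; origin at the centre of its underside; stays where it is
- nest (a point): centre of the turntable's top face, where the jar must stand: black rubber disc 66 mm across, 2 mm above the deck (deck 20 mm above the table). x points along the jar lane, from its open mouth to the two black back rollers; y left, z up. Rollers: 20 mm diameter, 45 mm above the deck, 32.5 mm ahead and 27 mm either side of this point; the jar touches both about 1.5 mm past the centre
- lane_mouth (a point): middle of the jar lane's open end, on the deck, 170 mm before the turntable centre; same axes as nest. The lane runs straight along x, 74 mm wide; rails 32 mm above the deck, the left one only beside the turntable
- gate_tip (a point): free end, half-way up, of the sprung gate: aluminium flap 52 mm long, 6 mm thick, top 44 mm above the deck, hinged on a post (top 50 mm above the deck) 42 mm left of the lane's middle and 75 mm before the turntable centre. It shuts across the lane and swings only inward, towards the turntable, folding along the lane's left side
- gate (a joint): gate angle, rad: 0 shut across the lane, about 1.5 folded along the lane. A spring shuts it, 2 to 5 N at the jar. A jar standing on the turntable centre is clear of the gate
- crank_axis (a point): point on the crank's upright axis at the height of the knob's middle (145 mm above the table), over the grey gearbox; same axes as nest. Crank arm 70 mm from axis to knob, its top 118 mm above the table, the axle nut 124 mm
- knob: crank knob: black upright cylinder, 25 mm diameter, 46 mm tall, that spins freely on the crank arm; origin at its middle, 145 mm above the table. It need not be turned with the crank: the gripper can keep its heading while it goes round
- crank (a joint): angle, rad, clockwise from above; at 0 the arm points along -x of nest; starts 0 to 2.3; a rubber stop (yields 0.03 at 15 N) is past 10.6: feel for it. A cam lobe lifts a sprung roller once a turn: heavy (about 12 N more at the knob) from 0.43 before each peak, at 3.4 and 9.68, then driven forward for 0.43 after it; elsewhere about 2 N. Let go on the lobe it flies off; elsewhere it stays

How it is judged:
On the way, in this order (a step that is already met when the one before it is completed fails the run):
1. the jar, upright and low, pushes the sprung gate open (value of joint gate above 0.5 rad and horizontal distance between tall_jar_mid and nest below 0.1 m and angle between tall_jar_mid's own z axis and vertical below 0.35 rad and z of tall_jar_mid in the frame of nest below 0.09 m), for 0.05 s.
2. the jar stands released on the turntable, gate shut behind it (horizontal distance between tall_jar_mid and nest below 0.012 m and z of tall_jar_mid in the frame of nest below 0.06 m and value of joint gate below 0.15 rad and contact force between the fingers and anything else below 0.1 N), for 0.2 s.
3. the crank is wound up to its stop (value of joint crank above 11.15 rad), for 0.1 s.
At the end, for the whole second after the job is handed in: The crank is at its stop (not more than 0.05 rad short of it), the tall jar stands upright on the turntable, its axis within 12 mm of the turntable's centre, and the gate is shut (within 0.15 rad) (value of joint crank above 11.15 rad and value of joint gate below 0.15 rad and horizontal distance between tall_jar_mid and nest below 0.012 m and z of tall_jar_mid in the frame of nest below 0.06 m and angle between tall_jar_mid's own z axis and vertical below 0.1 rad); the robot touches nothing.
It fails at once if the crank runs away (faster than 4.5 rad/s) (velocity of joint crank above 4.5 rad/s).
It fails at once if the crank kicks back (faster than 1.5 rad/s backwards) (velocity of joint crank below -1.5 rad/s).
It fails at once if the crank is forced into its rubber stop (more than 0.1 rad) (value of joint crank above 11.3 rad).
It fails at once if a short jar is moved more than 30 mm (distance of any of short_jar_a, short_jar_b from where it was at the start of the episode above 0.03 m).
It also fails if it takes over 72 s, if anything falls off the work surface, if the arm or the gripper's body presses on something with over 40 N, if the wrist force passes 120 N, or if a joint passes its speed limit or range.

## Working session

There is one attempt and no reset: what is moved stays moved. The work goes in short steps, Python scripts to look and compute and a tool call to move; the robot and the scene stay as the last step left them, time stands still between calls to the robot, and variables do not carry over. Pictures are saved under pics/ and viewed, at most 10 in all, crops included, and the job is handed in when it is done.

Besides the shell and the picture viewer there is one more tool, called in YAML: its name, and indented under it one key for each argument. carry_out: Moves the arm, as the interface text tells. Its arguments: {"type":"object","properties":{"steps":{"type":"array","items":{"type":"array"}}},"required":["steps"]}

```bash
mkdir -p pics
python3 - <<'E'
from bench import robot
import cv2,numpy as np
for n in("scene","top"):
    s=robot.snapshot(n); cv2.imwrite(f"pics/{n}0.png",s["image"][:,:,::-1]); np.savez(n+"0.npz",**s)
    print(n,s["mtx"].tolist(),(-s["R"].T@s["t"]).round(3),s["R"].round(3).tolist())
o=robot.get_obs();print({k:np.round(v,3) for k,v in o.items()})
E
```

```text
scene [[501.5130645997554, 0.0, 275.61429266897807], [0.0, 501.5130645997554, 208.69635461707378], [0.0, 0.0, 1.0]] [ 1.181 -0.005  0.633] [[0.134, 0.991, 0.005], [0.618, -0.08, -0.782], [-0.775, 0.108, -0.623]]
top [[535.0195356442521, 0.0, 281.8242095522578], [0.0, 535.0195356442521, 212.54869501191175], [0.0, 0.0, 1.0]] [0.383 0.092 1.277] [[0.005, -1.0, -0.008], [-0.993, -0.004, -0.12], [0.12, 0.009, -0.993]]
{'time': np.float64(0.1), 'joint_positions': array([-1.377,  0.088,  1.372,  0.   ,  1.684, -0.103]), 'qvel': array([ 0.001, -0.   , -0.005, -0.   , -0.001,  0.001]), 'joint_torque': array([ 2.0000e-03, -3.4125e+01, -3.0330e+01,  7.2000e-02,  3.0000e-02,
       -0.0000e+00]), 'tool_pos': array([ 0.161, -0.525,  0.204]), 'ee_rot': array([-3.14 , -0.   ,  0.297]), 'wrist_force': array([0.48 , 0.302, 0.065]), 'wrist_torque': array([0.024, 0.02 , 0.01 ]), 'finger_force': np.float64(0.0), 'width': np.float64(0.094)}
```

View pics/scene0.png

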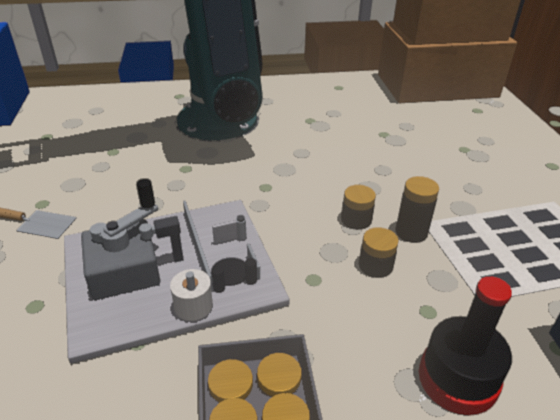

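View pics/top0.png

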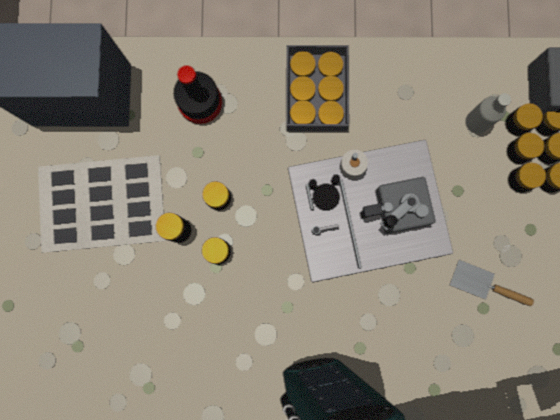

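The scene view shows the labeller at left (~(170,265)), with the knob at (146,190), and the jars at right (tall one lid at (421,188)). The top view shows the tall jar's lid at (171,227), short jars at (216,195) and (215,250), the turntable at (324,196), rollers at (313,182) and (335,179), the gate at (325,230) and the crank at (405,207).

```bash
cat > h.py <<'E'
import numpy as np,cv2
def P(s,u,v,z):
    "ray of pixel onto plane z"
    R,t=s["R"],s["t"]; d=R.T@np.linalg.inv(s["mtx"])@np.array([u,v,1.]); c=-R.T@t
    return c+d*(z-c[2])/d[2]
def cloud(s):
    h,w=s["z_map"].shape; v,u=np.mgrid[:h,:w]
    p=np.stack([u,v,np.ones_like(u)],-1)@np.linalg.inv(s["mtx"]).T*s["z_map"][...,None]
    return (p-s["t"])@s["R"]
def blobs(m,amin=30):
    n,l,st,c=cv2.connectedComponentsWithStats(m.astype(np.uint8))
    return [(c[i].round(1),st[i]) for i in range(1,n) if st[i,4]>=amin]
E
python3 - <<'E'
from h import *
for n in("top","scene"):
    s=dict(np.load(n+"0.npz")); hsv=cv2.cvtColor(s["image"],cv2.COLOR_RGB2HSV); X=cloud(s)
    m=(hsv[...,0]>12)&(hsv[...,0]<30)&(hsv[...,1]>150)&(hsv[...,2]>90)
    for c,st in blobs(m,80):
        u,v=c; print(n,c,st[2:],X[int(v),int(u)].round(3),[P(s,u,v,z)[:2].round(3) for z in(.112,.066)])
s=dict(np.load("top0.npz"));X=cloud(s)
for u,v in[(313,182),(335,179),(324,196),(317,231),(328,229),(338,228),(358,265),(343,185),(390,222),(411,203),(300,170),(312,280),(430,145)]: print(u,v,X[v,u].round(3))
im=s["image"][130:290,280:460,::-1]; cv2.imwrite("pics/crop1.png",cv2.resize(im,None,fx=4,fy=3.75 if 0 else 3.7,interpolation=2)[:600])
E
```

```text
top [302.4  87.7] [  25   73 1445] [0.843 0.056 0.02 ] [array([0.808, 0.058]), array([0.825, 0.056])]
top [330.5  87.9] [  26   72 1423] [ 0.84  -0.012  0.03 ] [array([ 0.807, -0.006]), array([ 0.824, -0.01 ])]
top [529.1 115.5] [ 27  25 505] [ 0.76  -0.47   0.066] [array([ 0.744, -0.449]), array([ 0.759, -0.47 ])]
top [553.6 118.7] [ 13  16 172] [ 0.753 -0.524  0.067] [array([ 0.737, -0.503]), array([ 0.751, -0.526])]
top [530.4 145.1] [ 26  25 514] [ 0.688 -0.468  0.067] [array([ 0.677, -0.448]), array([ 0.688, -0.47 ])]
top [554.5 144.6] [ 12  25 226] [ 0.691 -0.524  0.067] [array([ 0.678, -0.501]), array([ 0.69 , -0.525])]
top [531.9 174.9] [ 27  25 523] [ 0.62  -0.466  0.07 ] [array([ 0.61 , -0.448]), array([ 0.619, -0.469])]
top [555.3 174.4] [ 10  25 185] [ 0.62  -0.521  0.069] [array([ 0.611, -0.499]), array([ 0.62 , -0.523])]
top [215.2 194.1] [ 26  25 500] [0.572 0.256 0.066] [array([0.564, 0.25 ]), array([0.571, 0.256])]
top [169.3 225.8] [ 27  27 551] [0.495 0.349 0.114] [array([0.494, 0.349]), array([0.498, 0.359])]
top [214.9 250.1] [ 26  26 515] [0.443 0.256 0.068] [array([0.441, 0.248]), array([0.443, 0.254])]
scene [281.5 388.4] [  51   66 2253] [0.809 0.056 0.024] [array([0.863, 0.047]), array([0.835, 0.052])]
scene [231.6 391. ] [  48   60 2066] [ 0.803 -0.011  0.022] [array([ 0.859, -0.01 ]), array([ 0.83, -0.01])]
313 182 [0.6   0.032 0.068]
335 179 [ 0.607 -0.019  0.067]
324 196 [0.574 0.004 0.024]
317 231 [0.487 0.023 0.068]
328 229 [ 0.495 -0.005  0.034]
338 228 [ 0.499 -0.029  0.018]
358 265 [ 0.411 -0.071  0.053]
343 185 [ 0.596 -0.039  0.051]
390 222 [ 0.498 -0.123  0.17 ]
411 203 [ 0.544 -0.177  0.129]
300 170 [0.638 0.06  0.017]
312 280 [0.377 0.032 0.018]
430 145 [ 0.705 -0.257 -0.003]
```

View pics/crop1.png

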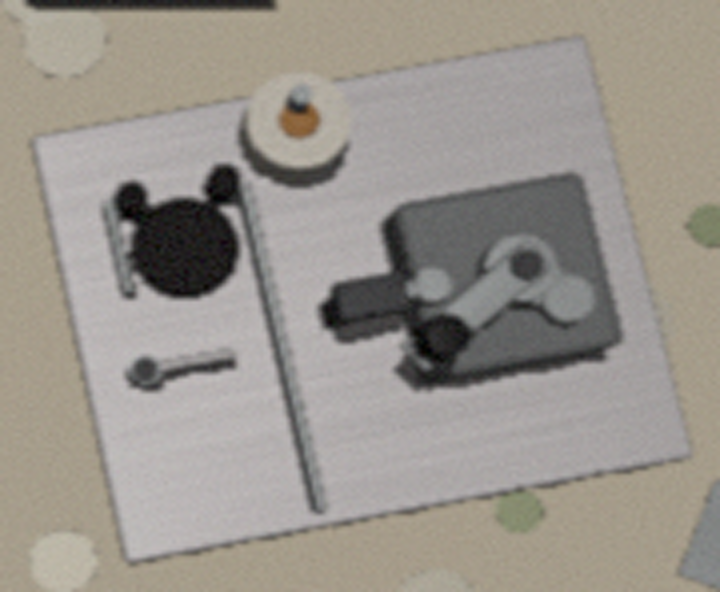

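Run:
```python
from h import *
s=dict(np.load("top0.npz")); g=cv2.cvtColor(s["image"],cv2.COLOR_RGB2GRAY)
# turntable/rollers dark blob
m=(g<45); m[:, :305]=0; m[:,345:]=0; m[:170]=0;m[215:]=0
for c,st in blobs(m,20): print("dark",c,st)
d=cv2.erode(m.astype(np.uint8),cv2.getStructuringElement(2,(15,15))); 
for c,st in blobs(d,1): print("disc",c,st,P(s,*c,.022).round(4))
pl=P(s,313,182.5,.065);pr=P(s,335.4,179.5,.065);print("rollers",pl.round(4),pr.round(4),np.linalg.norm(pl-pr),"mid",((pl+pr)/2).round(4))
f=P(s,341.3,178.6,.052);b=P(s,359.5,267.8,.052);print("rail",f.round(4),b.round(4),np.linalg.norm(f-b)); 
cs=[P(s,280+u/4,130+v/3.7,.02) for u,v in((35,137),(582,38),(692,455),(130,561))]
for i in range(4):
    e=cs[(i+1)%4]-cs[i]; print("deck",cs[i].round(4),np.linalg.norm(e).round(4),np.degrees(np.arctan2(e[1],e[0])).round(2))
print("post",P(s,280+147/4,130+370/3.7,.07).round(4),"gate end",P(s,280+235/4,130+357/3.7,.064).round(4))
print("knob",P(s,390,221.2,.168).round(4),"nut",P(s,411.2,201.6,.124).round(4))
k=(g<40);k[:,:383]=0;k[:,400:]=0;k[:212]=0;k[232:]=0
for c,st in blobs(k,20): print("k",c,st)
X=cloud(s); kz=(X[...,2]>.155)&(X[...,2]<.19)&(X[...,1]<-.05)&(X[...,1]>-.3)&(X[...,0]>.4)
print("knob cloud",X[kz].mean(0).round(4),kz.sum(),blobs(kz,10))
```

```text
dark [325.4 194.1] [309 175  30  35 625]
disc [325.7 196.7] [321 191  11  12  97] [ 5.73e-01 -4.00e-04  2.20e-02]
rollers [0.5993 0.0317 0.065 ] [ 0.6065 -0.0197  0.065 ] 0.0519428048647782 mid [0.6029 0.006  0.065 ]
rail [ 0.6111 -0.0346  0.052 ] [ 0.4052 -0.0743  0.052 ] 0.20965403621420087
deck [0.6447 0.0874 0.02  ] 0.3347 -78.55
deck [ 0.7111 -0.2406  0.02  ] 0.2757 -168.09
deck [ 0.4413 -0.2975  0.02  ] 0.3356 101.72
deck [0.3732 0.0311 0.02  ] 0.2772 11.71
post [0.4895 0.0237 0.07  ] gate end [ 0.4982 -0.0267  0.064 ]
knob [ 0.4999 -0.1231  0.168 ] nut [ 0.5475 -0.1784  0.124 ]
k [389.2 221.8] [383 212  14  20 122]
knob cloud [ 0.5019 -0.1253  0.1669] 120 [(array([390.9, 220.3]), array([385, 215,  13,  12, 120], dtype=int32))]
```

```bash
cat >> h.py <<'E'
TH=np.radians(11.4); NEST=np.array([.572,-.001,.022])
XH=np.array([np.cos(TH),np.sin(TH)]);YH=np.array([-XH[1],XH[0]])
def lane(p): d=np.asarray(p)[:2]-NEST[:2]; return (d@XH).round(4),(d@YH).round(4)
def mv(pos,rpy,tgt,yaw):
    "tool-frame shift and turn (10deg units) from pose to target (tool down)"
    from scipy.spatial.transform import Rotation as Ro
    R=Ro.from_euler("xyz",rpy).as_matrix(); return (R.T@(np.asarray(tgt)-pos)).round(4), round(-np.degrees(yaw-rpy[2])/10,3)
E
python3 - <<'E'
from h import *
print(mv(np.array([.161,-.526,.206]),[np.pi,0,.297],[.494,.349,.23],np.radians(101.4)))
s=dict(np.load("top0.npz"));X=cloud(s)
for u,v in[(354,160),(354,168),(346,162),(362,165)]: print(X[v,u].round(3),lane(X[v,u]))
for z in X[150:180,338:372].reshape(-1,3): pass
print("spool max z",X[150:178,340:370,2].max())
s=dict(np.load("scene0.npz"));X=cloud(s);print("scene: lid",X[188,421],X[180,421],X[184,421])
E
```

```text
(array([ 0.5745, -0.7392, -0.024 ]), np.float64(-8.438))
[ 0.648 -0.061  0.082] (np.float64(0.0632), np.float64(-0.0737))
[ 0.631 -0.061  0.075] (np.float64(0.0464), np.float64(-0.071))
[ 0.645 -0.043  0.075] (np.float64(0.0635), np.float64(-0.0559))
[ 0.639 -0.08   0.074] (np.float64(0.0499), np.float64(-0.0906))
spool max z 1.277028557906942
scene: lid [0.50709597 0.34798837 0.11092653] [0.48252742 0.35733602 0.11012587] [0.49498206 0.35259323 0.11055322]
```

carry_out:
  steps:
    - [[0.57,-0.74,-0.03],-8.44,-1]
    - [[0.57,-0.74,-0.03],-8.44,-1]
    - [[0.57,-0.74,-0.03],-8.44,-1]
    - [[0.57,-0.74,-0.03],-8.44,-1]
    - [[0.57,-0.74,-0.03],-8.44,-1]
    - [[0.57,-0.74,-0.03],-8.44,-1]
    - [[0.57,-0.74,-0.03],-8.44,-1]
    - [[0.57,-0.74,-0.03],-8.44,-1]
    - [[0.57,-0.74,-0.03],-8.44,-1]
    - [[0.57,-0.74,-0.03],-8.44,-1]

```text
time: 1.35
tool_pos: [0.3807, 0.0609, 0.2254]
ee_rot: [3.141, 0.001, 1.77]
wrist_force: [1.3, -0.9, 0.2]
width: 0.0937
finger_force: 0.0
```

carry_out:
  steps:
    - [[0.26,0.169,0.07],0,-1]
    - [[0.26,0.169,0.07],0,-1]
    - [[0.26,0.169,0.07],0,-1]
    - [[0.26,0.169,0.07],0,-1]
    - [[0.26,0.169,0.07],0,-1]
    - [[0.26,0.169,0.07],0,-1]
    - [[0.26,0.169,0.07],0,-1]

```text
time: 2.22
tool_pos: [0.4945, 0.3467, 0.1546]
ee_rot: [-3.14, 0.001, 1.77]
wrist_force: [0.0, 0.3, 0.5]
width: 0.0941
finger_force: 0.0
```

Run:
```python
from bench import robot
from h import *
s=robot.snapshot("scene");cv2.imwrite("pics/s1.png",s["image"][100:320,300:560,::-1]);t=robot.snapshot("top")
o=robot.get_obs();print(o["tool_pos"].round(4),o["ee_rot"].round(3),mv(o["tool_pos"],o["ee_rot"],[.495,.350,.058],1.77))
hsv=cv2.cvtColor(s["image"],cv2.COLOR_RGB2HSV);m=(hsv[...,0]>10)&(hsv[...,0]<32)&(hsv[...,1]>110)&(hsv[...,2]>60)
for c,st in blobs(m,80):
    if c[0]>320 and c[1]<300: print(c,st,P(s,*c,.112)[:2].round(4),P(s,*c,.066)[:2].round(4))
```

```text
[0.4949 0.3459 0.1565] [3.141 0.    1.769] (array([0.004 , 0.0008, 0.0985]), np.float64(-0.007))
[418.   28.8] [386   0  50  63 755] [-0.2821  0.6336] [-0.4114  0.69  ]
[523.1  48. ] [ 465    0   95  112 6384] [-0.0945  0.8715] [-0.2072  0.9489]
[432.  185.9] [425 179  14  19 129] [0.5049 0.3689] [0.4452 0.4019]
[356.6 189.8] [346 185  24  12 188] [0.4991 0.2332] [0.4389 0.2542]
[380.7 239.4] [363 227  35  29 700] [0.6302 0.2366] [0.5815 0.258 ]
```

View pics/s1.png

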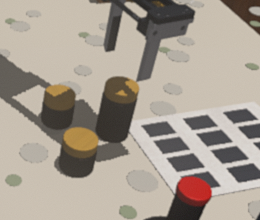

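The crop shows the open fingers above and just behind the tall jar (lid at (120,88) in the crop), with tips at about (110,50) and (147,78). This is what the projection should give at 156 mm height, so I descend.

carry_out:
  steps:
    - [[0.003,0.001,0.05],0,-1]
    - [[0.003,0.001,0.097],0,-1]
    - [[0.003,0.001,0.097],0,-1]
    - [[0.003,0.001,0.097],0,1]
    - [[0.003,0.001,0.097],0,1]
    - [[0.003,0.001,0.097],0,1]
    - [[0.003,0.001,0.097],0,1]
    - [[0.003,0.001,0.097],0,1]
    - [[0.003,0.001,0.097],0,1]

```text
time: 3.45
tool_pos: [0.4958, 0.3506, 0.0601]
ee_rot: [3.14, -0.0, 1.77]
wrist_force: [-1.5, -0.1, 4.6]
width: 0.0619
finger_force: 30.0
```

carry_out:
  steps:
    - [[0,0,-0.05],0,1]
    - [[0,0,-0.1],0,1]
    - [[-0.36,-0.125,-0.1],0,1]
    - [[-0.36,-0.125,-0.1],0,1]
    - [[-0.36,-0.125,-0.1],0,1]
    - [[-0.36,-0.125,-0.1],0,1]
    - [[-0.36,-0.125,-0.1],0,1]
    - [[-0.36,-0.125,-0.1],0,1]
    - [[-0.36,-0.125,-0.1],0,1]
    - [[-0.36,-0.125,-0.1],0,1]

```text
time: 4.7
tool_pos: [0.4436, -0.0274, 0.1578]
ee_rot: [-3.141, -0.001, 1.769]
wrist_force: [0.7, 0.1, -2.9]
width: 0.0615
finger_force: 30.0
```

Run:
```python
from bench import robot
from h import *
s=robot.snapshot("scene");cv2.imwrite("pics/s2.png",s["image"][120:360,40:360,::-1])
o=robot.get_obs();print(o["tool_pos"].round(4),o["ee_rot"].round(3),o["wrist_force"].round(1),lane(o["tool_pos"]))
# height of jar base: dark pixels below the grip, cloud
X=cloud(s);d=np.hypot(X[...,0]-o["tool_pos"][0],X[...,1]-o["tool_pos"][1]);m=(d<.036)&(X[...,2]>.03)&(X[...,2]<.3);print(np.percentile(X[m][:,2],[0,2,50]),X[m&(X[...,2]<.13)].mean(0))
```

```text
[ 0.4438 -0.0266  0.1579] [-3.141e+00 -1.000e-03  1.770e+00] [ 0.4 -0.3 -3.1] (np.float64(-0.1308), np.float64(0.0003))
[0.09647381 0.10184366 0.1695616 ] [ 0.469587   -0.02412514  0.11444546]
```

View pics/s2.png

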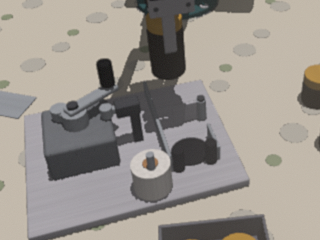

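The crop shows the jar upright in the fingers, hovering over the lane mouth (its base at about (168,75)), lined up with the gate gap. It is centred to within 2 mm.

carry_out:
  steps:
    - [[0,0,0.04],0,1]
    - [[0,0,0.074],0,1]
    - [[0,0,0.074],0,1]
    - [[0,0.016,0.074],0,1]
    - [[0,0.032,0.074],0,1]
    - [[0,0.048,0.074],0,1]
    - [[0,0.064,0.074],0,1]
    - [[0,0.08,0.074],0,1]
    - [[0,0.095,0.074],0,1]
    - [[0,0.11,0.074],0,1]

```text
time: 6.0
tool_pos: [0.5534, -0.0068, 0.0847]
ee_rot: [-3.142, 0.003, 1.77]
wrist_force: [-0.4, -3.7, -2.7]
width: 0.0615
finger_force: 30.0
```

Run:
```python
from bench import robot
from h import *
s=robot.snapshot("top");cv2.imwrite("pics/t3.png",cv2.resize(s["image"][130:290,280:460,::-1],None,fx=3,fy=3))
o=robot.get_obs();print(o["tool_pos"].round(4),o["wrist_force"].round(1),lane(o["tool_pos"]),o["width"])
```

```text
[ 0.5559 -0.0062  0.085 ] [ 2.5 -2.2 -3.4] (np.float64(-0.0168), np.float64(-0.0019)) 0.06180977068180326
```

View pics/t3.png

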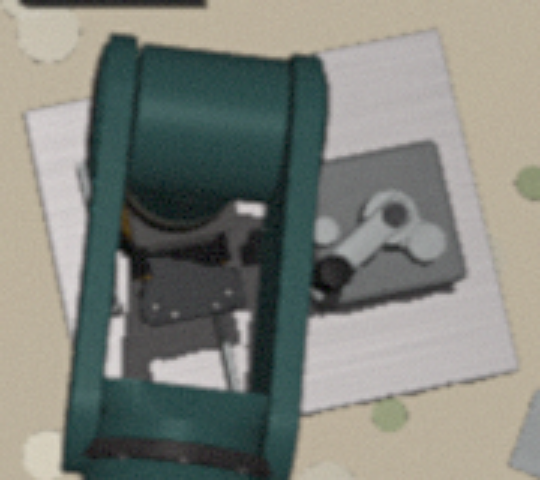

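The picture shows only the arm covering the nest and the crank still clear at (335,272). The measured pose puts the jar 17 mm short of the centre, so I move on slowly.

carry_out:
  steps:
    - [[0,0.006,0],0,1]
    - [[0,0.012,0],0,1]
    - [[0,0.016,0],0,1]
    - [[0,0.018,0],0,1]
    - [[0,0.018,0],0,1]

```text
time: 6.68
tool_pos: [0.5688, -0.0009, 0.0843]
ee_rot: [-3.141, -0.003, 1.77]
wrist_force: [-0.1, -0.7, -2.8]
width: 0.0614
finger_force: 30.0
```

carry_out:
  steps:
    - [[0,0.002,0],0,1]
    - [[0,0.004,0],0,1]
    - [[0,0.005,0],0,1]
    - [[0,0.005,0],0,1]

```text
time: 7.18
tool_pos: [0.5743, -0.0011, 0.0845]
ee_rot: [-3.141, -0.0, 1.77]
wrist_force: [0.5, -0.6, -2.5]
width: 0.0615
finger_force: 30.0
```

carry_out:
  steps:
    - [[0,0.001,0],0,1]
    - [[0,0.002,0],0,1]
    - [[0,0.003,0],0,1]
    - [[0,0.003,0],0,1]

```text
time: 7.68
tool_pos: [0.576, -0.0004, 0.0841]
ee_rot: [-3.138, -0.001, 1.77]
wrist_force: [-5.5, -0.6, -1.0]
width: 0.0617
finger_force: 29.9
```

carry_out:
  steps:
    - [[0,0,0.001],0,1]
    - [[0,0,0.002],0,1]
    - [[0,0,0.003],0,1]
    - [[0,0,0.003],0,-1]
    - [[0,0,0.003],0,-1]
    - [[0,0,0.003],0,-1]
    - [[0,0,0.003],0,-1]
    - [[0,0,0.003],0,-1]

```text
time: 8.68
tool_pos: [0.5774, -0.0006, 0.0815]
ee_rot: [3.141, 0.0, 1.77]
wrist_force: [-0.7, 0.4, -0.3]
width: 0.094
finger_force: 0.0
```

carry_out:
  steps:
    - [[0,0,-0.03],0,-1]
    - [[0,0,-0.08],0,-1]
    - [[0,0,-0.14],0,-1]
    - [[0,-0.06,-0.16],0,-1]
    - [[0,-0.12,-0.16],0,-1]
    - [[-0.06,-0.18,-0.16],0,-1]
    - [[-0.12,-0.22,-0.16],0,-1]
    - [[-0.12,-0.22,-0.16],0,-1]

```text
time: 9.68
tool_pos: [0.384, -0.1635, 0.2419]
ee_rot: [3.141, 0.001, 1.767]
wrist_force: [0.1, 0.6, -0.1]
width: 0.094
finger_force: 0.0
```

Run:
```python
from bench import robot
from h import *
s=robot.snapshot("top");t=robot.snapshot("scene")
a=cv2.resize(s["image"][130:290,280:460,::-1],None,fx=2.2,fy=2.2);b=cv2.resize(t["image"][150:350,40:300,::-1],(400,352))
cv2.imwrite("pics/t4.png",np.hstack([a,b[:a.shape[0]]]))
o=robot.get_obs();print(o["time"],o["tool_pos"].round(4),o["wrist_force"].round(1))
for n,q,bx in(("top",s,(300,345,150,220)),("scene",t,(205,270,180,320))):
    hsv=cv2.cvtColor(q["image"],cv2.COLOR_RGB2HSV);m=(hsv[...,0]>10)&(hsv[...,0]<32)&(hsv[...,1]>110)&(hsv[...,2]>60)
    k=np.zeros_like(m);k[bx[2]:bx[3],bx[0]:bx[1]]=1
    for c,st in blobs(m&k,80): p=P(q,*c,.134);print(n,c,st,p.round(4),lane(p))
X=cloud(s); kz=(X[...,2]>.155)&(X[...,2]<.19)&(X[...,1]<-.09)&(X[...,1]>-.3)&(X[...,0]>.46)
print("knob cloud",X[kz].mean(0).round(4),kz.sum(),[(c,P(s,*c,.168)) for c,_ in blobs(kz,10)])
X=cloud(t); kz=(X[...,2]>.128)&(X[...,2]<.175)&(X[...,1]<-.09)&(X[...,1]>-.3)&(X[...,0]>.46)
print("scene knob",X[kz].mean(0).round(4),kz.sum(),[(c,st,P(t,*c,.148)) for c,st in blobs(kz,10)])
print("nut",P(s,411.2,201.6,.124).round(4))
```

```text
9.775 [ 0.3842 -0.1638  0.2417] [ 0.9  0.7 -0.5]
top [328.9 188.6] [315 175  28  28 615] [0.5738 0.0008 0.134 ] (np.float64(0.0021), np.float64(0.0014))
scene [226.5 222. ] [208 210  38  27 745] [0.5838 0.0019 0.134 ] (np.float64(0.0121), np.float64(0.0005))
knob cloud [ 0.502  -0.1251  0.1668] 120 [(array([390.9, 220.3]), array([ 0.50177374, -0.12500527,  0.168     ]))]
scene knob [ 0.5131 -0.1235  0.1528] 410 [(array([144.8, 191.3]), array([136, 178,  19,  28, 410], dtype=int32), array([ 0.5062465 , -0.12482569,  0.148     ]))]
nut [ 0.5475 -0.1784  0.124 ]
```

View pics/t4.png

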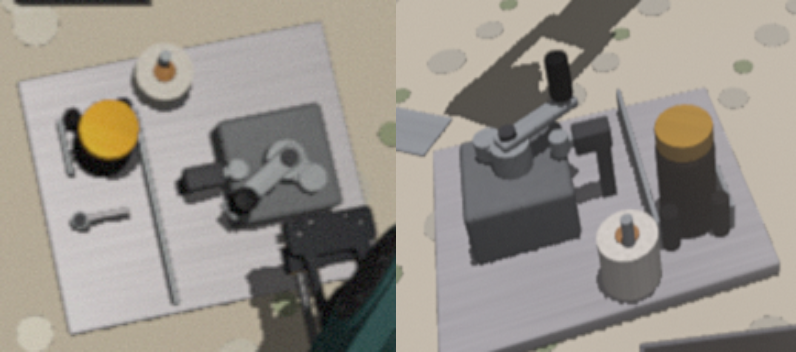

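The left half (top view) shows the jar's lid at (108,130) on the turntable and the gate at (105,217) lying across the lane, shut. The right half shows the jar upright against the rollers and the knob at (557,75). The knob is 70.2 mm from the nut, matching the given arm length, so the crank is at about 1.07 rad.

carry_out:
  steps:
    - [[0.005,0.04,0],1,-1]
    - [[0.01,0.08,0],2,-0.5]
    - [[0.015,0.123,0],3,0]
    - [[0.015,0.123,0],4,0]
    - [[0.015,0.123,0],5,0]
    - [[0.015,0.123,0],6,0]
    - [[0.015,0.123,0],7,0]
    - [[0.015,0.123,0],8,0]
    - [[0.015,0.123,0],9,0]
    - [[0.015,0.123,0],9,0]

```text
time: 11.02
tool_pos: [0.5034, -0.1214, 0.2414]
ee_rot: [-3.141, -0.0, 0.203]
wrist_force: [0.7, 0.5, 0.6]
width: 0.0465
finger_force: 0.0
```

Run:
```python
from bench import robot
from h import *
o=robot.get_obs();print(o["time"],o["tool_pos"].round(4),o["ee_rot"].round(3),o["width"],mv(o["tool_pos"],o["ee_rot"],[.502,-.1248,.130],.199))
s=dict(np.load("top0.npz"));X=cloud(s)
d=np.hypot(X[...,0]-.5475,X[...,1]+.1784);k=np.hypot(X[...,0]-.502,X[...,1]+.1248)
m=(d<.11)&(k>.025)&(X[...,2]<.3);print("max z around",np.percentile(X[m][:,2],[50,90,99,100]).round(3))
q=m&(X[...,2]>.122);print([(c,st[4],X[q][:,2].max()) for c,st in blobs(q,3)])
```

```text
11.025 [ 0.5034 -0.1214  0.2414] [-3.141 -0.     0.203] 0.04654864113413526 (array([-0.002 ,  0.0031,  0.1114]), np.float64(0.021))
max z around [0.022 0.105 0.121 0.129]
[(array([411. , 201.3]), np.int32(43), np.float64(0.1292529275801427))]
```

carry_out:
  steps:
    - [[-0.002,0.003,0.04],0,0]
    - [[-0.002,0.003,0.075],0,0]
    - [[-0.002,0.003,0.109],0,0]
    - [[-0.002,0.003,0.109],0,0]
    - [[-0.002,0.003,0.109],0,1]
    - [[-0.002,0.003,0.109],0,1]
    - [[-0.002,0.003,0.109],0,1]
    - [[-0.002,0.003,0.109],0,1]
    - [[-0.002,0.003,0.109],0,1]

```text
time: 12.15
tool_pos: [0.503, -0.1272, 0.1346]
ee_rot: [3.138, -0.004, 0.199]
wrist_force: [1.3, -2.3, 5.4]
width: 0.0242
finger_force: 30.0
```

```bash
cat >> h.py <<'E'
AX=np.array([.5475,-.1784])
def ang(p,ax=AX):
    d=np.asarray(p)[:2]-ax; x,y=d@XH,d@YH; return np.arctan2(y,-x),np.hypot(x,y)
def arc(cmd,a0,n,step,yaw,ax=AX,r=.07):
    "tool shifts from commanded xy along the circle"
    c,s_=np.cos(yaw),np.sin(yaw)
    for i in range(1,n+1):
        a=a0+step*i; p=ax+r*(-np.cos(a)*XH+np.sin(a)*YH); d=p-cmd
        print(round(a,2),[round(c*d[0]+s_*d[1],4),round(s_*d[0]-c*d[1],4)])
E
python3 - <<'E'
from bench import robot
from h import *
o=robot.get_obs();p=o["tool_pos"];print(o["time"],p.round(4),o["ee_rot"].round(3),o["width"],o["wrist_force"].round(1),ang(p))
E
```

```text
12.15 [ 0.503  -0.1272  0.1346] [ 3.138 -0.004  0.199] 0.02424424959434207 [ 1.3 -2.3  5.4] (np.float64(1.054657555414838), np.float64(0.06787099907707413))
```

Run:
```python
import numpy as np
a0=1.065
for k in range(0,10):
    b=a0+k*1.0; print(round(b,3),[[round(.07*(np.cos(b)-np.cos(b+.1*i)),4),round(.07*(np.sin(b)-np.sin(b+.1*i)),4)] for i in range(1,11)])
```

```text
1.065 [[np.float64(0.0063), np.float64(-0.0031)], [np.float64(0.0128), np.float64(-0.0055)], [np.float64(0.0196), np.float64(-0.0073)], [np.float64(0.0265), np.float64(-0.0084)], [np.float64(0.0335), np.float64(-0.0088)], [np.float64(0.0405), np.float64(-0.0085)], [np.float64(0.0474), np.float64(-0.0074)], [np.float64(0.0542), np.float64(-0.0058)], [np.float64(0.0608), np.float64(-0.0034)], [np.float64(0.0671), np.float64(-0.0004)]]
2.065 [[np.float64(0.006), np.float64(0.0036)], [np.float64(0.0116), np.float64(0.0078)], [np.float64(0.0167), np.float64(0.0126)], [np.float64(0.0214), np.float64(0.0178)], [np.float64(0.0255), np.float64(0.0235)], [np.float64(0.029), np.float64(0.0295)], [np.float64(0.0319), np.float64(0.0359)], [np.float64(0.0341), np.float64(0.0425)], [np.float64(0.0357), np.float64(0.0493)], [np.float64(0.0366), np.float64(0.0563)]]
3.065 [[np.float64(0.0002), np.float64(0.007)], [np.float64(-0.0003), np.float64(0.014)], [np.float64(-0.0015), np.float64(0.0209)], [np.float64(-0.0034), np.float64(0.0276)], [np.float64(-0.006), np.float64(0.0341)], [np.float64(-0.0092)
[... 2539 characters left out ...]
64(0.0275)], [np.float64(0.0038), np.float64(0.0344)], [np.float64(0.0025), np.float64(0.0413)], [np.float64(0.0005), np.float64(0.048)], [np.float64(-0.0022), np.float64(0.0545)], [np.float64(-0.0055), np.float64(0.0606)], [np.float64(-0.0094), np.float64(0.0665)]]
10.065 [[np.float64(-0.0045), np.float64(0.0054)], [np.float64(-0.0094), np.float64(0.0103)], [np.float64(-0.0149), np.float64(0.0147)], [np.float64(-0.0207), np.float64(0.0186)], [np.float64(-0.0269), np.float64(0.0218)], [np.float64(-0.0334), np.float64(0.0244)], [np.float64(-0.0401), np.float64(0.0263)], [np.float64(-0.047), np.float64(0.0276)], [np.float64(-0.054), np.float64(0.0282)], [np.float64(-0.061), np.float64(0.028)]]
```

carry_out:
  steps:
    - [[0.0065,-0.003,0],0,1]
    - [[0.013,-0.0055,0],0,1]
    - [[0.0195,-0.0075,0],0,1]
    - [[0.0265,-0.0085,0],0,1]
    - [[0.0335,-0.009,0],0,1]
    - [[0.0405,-0.0085,0],0,1]
    - [[0.0475,-0.0075,0],0,1]
    - [[0.054,-0.006,0],0,1]
    - [[0.061,-0.0035,0],0,1]
    - [[0.067,-0.0005,0],0,1]

```text
time: 13.4
tool_pos: [0.5671, -0.1125, 0.1346]
ee_rot: [3.141, -0.0, 0.199]
wrist_force: [-3.9, -2.1, 8.8]
width: 0.0246
finger_force: 30.0
```

Run:
```python
from bench import robot
from h import *
o=robot.get_obs();p=o["tool_pos"];print(o["time"],p.round(4),o["ee_rot"].round(3),o["width"],o["wrist_force"].round(1),ang(p),"lane F",(o["wrist_force"][:2]@XH).round(1),(o["wrist_force"][:2]@YH).round(1))
```

```text
13.4 [ 0.5671 -0.1125  0.1346] [ 3.141 -0.     0.199] 0.02463778541991168 [-3.9 -2.1  8.8] (np.float64(2.0583658097508573), np.float64(0.06877339237883637)) lane F -4.2 -1.2
```

carry_out:
  steps:
    - [[0.006,0.0035,0],0,1]
    - [[0.0115,0.008,-0.0005],0,1]
    - [[0.0165,0.0125,-0.001],0,1]
    - [[0.0215,0.018,-0.001],0,1]
    - [[0.0255,0.0235,-0.001],0,1]
    - [[0.029,0.0295,-0.001],0,1]
    - [[0.032,0.036,-0.001],0,1]
    - [[0.034,0.0425,-0.001],0,1]
    - [[0.0355,0.0495,-0.001],0,1]
    - [[0.0365,0.0565,-0.001],0,1]

```text
time: 14.65
tool_pos: [0.6143, -0.156, 0.1346]
ee_rot: [-3.133, -0.002, 0.202]
wrist_force: [-3.7, 17.5, 9.4]
width: 0.0244
finger_force: 30.0
```

```bash
cat > st.py <<'E'
from bench import robot
from h import *
o=robot.get_obs();p=o["tool_pos"];a,r=ang(p);F=o["wrist_force"][:2];f=np.array([F@XH,F@YH])
print(o["time"],p.round(4),o["ee_rot"].round(3),o["width"].round(4),"F",o["wrist_force"].round(1),"ang",a.round(3),r.round(4),"rad,tan",(f@[-np.cos(a),np.sin(a)]).round(1),(f@[np.sin(a),np.cos(a)]).round(1))
E
python3 st.py
```

```text
Traceback (most recent call last):
  File "st.py", line 4, in <module>
    print(o["time"],p.round(4),o["ee_rot"].round(3),o["width"].round(4),"F",o["wrist_force"].round(1),"ang",a.round(3),r.round(4),"rad,tan",(f@[-np.cos(a),np.sin(a)]).round(1),(f@[np.sin(a),np.cos(a)]).round(1))
                                                    ^^^^^^^^^^^^^^^^
AttributeError: 'float' object has no attribute 'round'
```

```bash
sed -i 's/o\["width"\].round(4)/round(float(o["width"]),4)/' st.py
cat > pl.py <<'E'
import sys,numpy as np
b=float(sys.argv[1]); r=.07
print([[float(round(2*r*(np.cos(b)-np.cos(b+d))*1e3)/2e3),float(round(2*r*(np.sin(b)-np.sin(b+d))*1e3)/2e3)] for d in map(float,sys.argv[2:])])
E
python3 st.py; python3 pl.py 3.065 .08 .14 .19 .24 .29 .34 .39 .45 .52 .6
```

```text
14.65 [ 0.6143 -0.156   0.1346] [-3.133e+00 -2.000e-03  2.020e-01] 0.0244 F [-3.7 17.5  9.4] ang 3.017 0.0705 rad,tan 2.1 -17.8
[[0.0, 0.0055], [0.0, 0.01], [0.0, 0.0135], [-0.0005, 0.0165], [-0.0015, 0.02], [-0.002, 0.0235], [-0.003, 0.027], [-0.0045, 0.031], [-0.0065, 0.0355], [-0.009, 0.0405]]
```

carry_out:
  steps:
    - [[0.0,0.0055,0],0,1]
    - [[0.0,0.01,0],0,1]
    - [[0.0,0.0135,0],0,1]
    - [[-0.0005,0.0165,0],0,1]
    - [[-0.0015,0.02,0],0,1]
    - [[-0.002,0.0235,0],0,1]
    - [[-0.003,0.027,0],0,1]
    - [[-0.0045,0.031,0],0,1]
    - [[-0.0065,0.0355,0],0,1]
    - [[-0.009,0.0405,0],0,1]

```text
time: 15.9
tool_pos: [0.6167, -0.1972, 0.1345]
ee_rot: [-3.137, -0.008, 0.203]
wrist_force: [6.7, 6.1, 3.1]
width: 0.0247
finger_force: 30.0
```

```bash
python3 st.py; python3 pl.py 3.665 .1 .2 .3 .4 .5 .6 .7 .8 .9 1.0;python3 pl.py 4.665 .1 .2 .3 .4 .5 .6 .7 .8 .9 1.0
```

```text
15.9 [ 0.6167 -0.1972  0.1345] [-3.137 -0.008  0.203] 0.0247 F [6.7 6.1 3.1] ang -2.677 0.0717 rad,tan 4.9 -7.6
[[-0.004, 0.006], [-0.008, 0.0115], [-0.013, 0.0165], [-0.0185, 0.021], [-0.024, 0.025], [-0.0305, 0.028], [-0.037, 0.031], [-0.0435, 0.033], [-0.0505, 0.0345], [-0.0575, 0.035]]
[[-0.007, 0.0], [-0.014, -0.0005], [-0.021, -0.002], [-0.0275, -0.004], [-0.034, -0.007], [-0.04, -0.0105], [-0.046, -0.0145], [-0.051, -0.019], [-0.056, -0.024], [-0.0605, -0.0295]]
```

carry_out:
  steps:
    - [[-0.002,0.003,0],0,1]
    - [[-0.004,0.006,0],0,1]
    - [[-0.006,0.009,0],0,1]
    - [[-0.008,0.0115,0],0,1]
    - [[-0.0105,0.014,0],0,1]
    - [[-0.013,0.0165,0],0,1]
    - [[-0.0185,0.021,0],0,1]
    - [[-0.024,0.025,0],0,1]
    - [[-0.0305,0.028,0],0,1]
    - [[-0.037,0.031,0],0,1]

```text
time: 17.15
tool_pos: [0.5837, -0.2407, 0.1345]
ee_rot: [3.139, -0.002, 0.199]
wrist_force: [3.4, -1.2, 5.3]
width: 0.0246
finger_force: 30.0
```

```bash
python3 st.py; python3 pl.py 4.365 .1 .2 .3 .4 .5 .6 .7 .8 .9 1.0;python3 pl.py 5.365 .1 .2 .3 .4 .5 .6 .7 .8 .9 1.0
```

```text
17.15 [ 0.5837 -0.2407  0.1345] [ 3.139e+00 -2.000e-03  1.990e-01] 0.0246 F [ 3.4 -1.2  5.3] ang -1.898 0.0721 rad,tan 2.7 -2.3
[[-0.0065, 0.002], [-0.0135, 0.0035], [-0.0205, 0.004], [-0.0275, 0.004], [-0.0345, 0.0035], [-0.0415, 0.002], [-0.048, 0.0], [-0.0545, -0.003], [-0.0605, -0.006], [-0.0665, -0.01]]
[[-0.0055, -0.0045], [-0.01, -0.0095], [-0.0145, -0.015], [-0.0185, -0.021], [-0.0215, -0.027], [-0.024, -0.0335], [-0.026, -0.0405], [-0.027, -0.0475], [-0.0275, -0.0545], [-0.0275, -0.0615]]
```

carry_out:
  steps:
    - [[-0.0065,0.002,0],0,1]
    - [[-0.0135,0.0035,0],0,1]
    - [[-0.0205,0.004,0],0,1]
    - [[-0.0275,0.004,0],0,1]
    - [[-0.0345,0.0035,0],0,1]
    - [[-0.0415,0.002,0],0,1]
    - [[-0.048,0.0,0],0,1]
    - [[-0.0545,-0.003,0],0,1]
    - [[-0.0605,-0.006,0],0,1]
    - [[-0.0665,-0.01,0],0,1]

```text
time: 18.4
tool_pos: [0.5162, -0.2421, 0.1345]
ee_rot: [-3.14, -0.002, 0.199]
wrist_force: [3.7, 2.6, 7.1]
width: 0.024
finger_force: 30.0
```

carry_out:
  steps:
    - [[-0.0055,-0.0045,0],0,1]
    - [[-0.01,-0.0095,0],0,1]
    - [[-0.0145,-0.015,0],0,1]
    - [[-0.0185,-0.021,0],0,1]
    - [[-0.0215,-0.027,0],0,1]
    - [[-0.024,-0.0335,0],0,1]
    - [[-0.026,-0.0405,0],0,1]
    - [[-0.027,-0.0475,0],0,1]
    - [[-0.0275,-0.0545,0],0,1]
    - [[-0.0275,-0.0615,0],0,1]

```text
time: 19.65
tool_pos: [0.4791, -0.1881, 0.1345]
ee_rot: [3.14, -0.006, 0.199]
wrist_force: [9.2, -1.8, 2.6]
width: 0.0245
finger_force: 30.0
```

```bash
python3 st.py; for b in 6.365 7.365 8.365; do python3 pl.py $b .1 .2 .3 .4 .5 .6 .7 .8 .9 1.0;done
```

```text
19.65 [ 0.4791 -0.1881  0.1345] [ 3.14  -0.006  0.199] 0.0245 F [ 9.2 -1.8  2.6] ang 0.058 0.0691 rad,tan -8.9 -3.1
[[0.001, -0.007], [0.0025, -0.0135], [0.005, -0.0205], [0.0075, -0.0265], [0.0115, -0.0325], [0.0155, -0.0385], [0.02, -0.0435], [0.0255, -0.0485], [0.031, -0.0525], [0.037, -0.056]]
[[0.0065, -0.003], [0.013, -0.0055], [0.0195, -0.007], [0.0265, -0.008], [0.0335, -0.008], [0.0405, -0.008], [0.0475, -0.0065], [0.0545, -0.005], [0.061, -0.0025], [0.067, 0.0005]]
[[0.006, 0.0035], [0.0115, 0.008], [0.0165, 0.013], [0.021, 0.018], [0.025, 0.024], [0.0285, 0.03], [0.0315, 0.0365], [0.0335, 0.043], [0.035, 0.05], [0.0355, 0.057]]
```

carry_out:
  steps:
    - [[0.0015,-0.007,0],0,1]
    - [[0.0035,-0.0135,0],0,1]
    - [[0.0065,-0.0205,0],0,1]
    - [[0.009,-0.0265,0],0,1]
    - [[0.013,-0.0325,0],0,1]
    - [[0.017,-0.0385,0],0,1]
    - [[0.0215,-0.0435,0],0,1]
    - [[0.027,-0.0485,0],0,1]
    - [[0.0325,-0.0525,0],0,1]
    - [[0.0385,-0.056,0],0,1]

```text
time: 20.9
tool_pos: [0.503, -0.1271, 0.1344]
ee_rot: [3.139, 0.001, 0.198]
wrist_force: [0.7, -2.9, 6.9]
width: 0.0248
finger_force: 30.0
```

carry_out:
  steps:
    - [[0.0065,-0.003,0],0,1]
    - [[0.013,-0.0055,0],0,1]
    - [[0.0195,-0.007,0],0,1]
    - [[0.0265,-0.008,0],0,1]
    - [[0.0335,-0.008,0],0,1]
    - [[0.0405,-0.008,0],0,1]
    - [[0.0475,-0.0065,0],0,1]
    - [[0.0545,-0.005,0],0,1]
    - [[0.061,-0.0025,0],0,1]
    - [[0.067,0.0005,0],0,1]

```text
time: 22.15
tool_pos: [0.5678, -0.1127, 0.1344]
ee_rot: [-3.14, 0.003, 0.199]
wrist_force: [-2.3, 1.7, 9.2]
width: 0.0244
finger_force: 30.0
```

```bash
python3 st.py; python3 pl.py 9.365 .05 .1 .15 .2 .25 .3 .35 .4 .45 .5; python3 pl.py 9.865 .05 .1 .15 .2 .25 .3 .4 .5 .6 .7
```

```text
22.15 [ 0.5678 -0.1127  0.1344] [-3.14e+00  3.00e-03  1.99e-01] 0.0244 F [-2.3  1.7  9.2] ang 2.07 0.0688 rad,tan 0.9 -2.7
[[0.0, 0.0035], [0.0, 0.007], [0.0, 0.0105], [-0.0005, 0.014], [-0.001, 0.0175], [-0.002, 0.021], [-0.003, 0.024], [-0.004, 0.0275], [-0.005, 0.031], [-0.0065, 0.034]]
[[-0.0015, 0.003], [-0.0035, 0.006], [-0.005, 0.009], [-0.007, 0.012], [-0.0095, 0.0145], [-0.0115, 0.0175], [-0.0165, 0.0225], [-0.022, 0.0265], [-0.028, 0.0305], [-0.034, 0.034]]
```

carry_out:
  steps:
    - [[0.006,0.0035,0],0,1]
    - [[0.0115,0.008,0],0,1]
    - [[0.0165,0.013,0],0,1]
    - [[0.021,0.018,0],0,1]
    - [[0.025,0.024,0],0,1]
    - [[0.0285,0.03,0],0,1]
    - [[0.0315,0.0365,0],0,1]
    - [[0.0335,0.043,0],0,1]
    - [[0.035,0.05,0],0,1]
    - [[0.0355,0.057,0],0,1]

```text
time: 23.4
tool_pos: [0.6144, -0.1561, 0.1345]
ee_rot: [-3.13, 0.0, 0.202]
wrist_force: [-3.6, 18.4, 12.0]
width: 0.0252
finger_force: 30.0
```

carry_out:
  steps:
    - [[0.0,0.0035,0],0,1]
    - [[0.0,0.007,0],0,1]
    - [[0.0,0.0105,0],0,1]
    - [[-0.0005,0.014,0],0,1]
    - [[-0.001,0.0175,0],0,1]
    - [[-0.002,0.021,0],0,1]
    - [[-0.003,0.024,0],0,1]
    - [[-0.004,0.0275,0],0,1]
    - [[-0.005,0.031,0],0,1]
    - [[-0.0065,0.034,0],0,1]

```text
time: 24.65
tool_pos: [0.6181, -0.1894, 0.1345]
ee_rot: [-3.132, -0.007, 0.205]
wrist_force: [7.7, 10.6, 5.5]
width: 0.0245
finger_force: 30.0
```

carry_out:
  steps:
    - [[-0.0015,0.003,0],0,1]
    - [[-0.0035,0.006,0],0,1]
    - [[-0.005,0.009,0],0,1]
    - [[-0.007,0.012,0],0,1]
    - [[-0.0095,0.0145,0],0,1]
    - [[-0.0115,0.0175,0],0,1]
    - [[-0.0165,0.0225,0],0,1]
    - [[-0.022,0.0265,0],0,1]
    - [[-0.028,0.0305,0],0,1]
    - [[-0.034,0.034,0],0,1]

```text
time: 25.9
tool_pos: [0.5896, -0.237, 0.1345]
ee_rot: [3.14, -0.002, 0.199]
wrist_force: [2.8, -1.2, 5.3]
width: 0.0245
finger_force: 30.0
```

```bash
python3 st.py; python3 pl.py 10.565 .08 .16 .24 .31 .37 .42 .46; python3 pl.py 11.025 .02 .04 .06 .08 .1 .12 .14 .16 .18 .2
```

```text
25.9 [ 0.5896 -0.237   0.1345] [ 3.14e+00 -2.00e-03  1.99e-01] 0.0245 F [ 2.8 -1.2  5.3] ang -1.995 0.0721 rad,tan 2.6 -1.6
[[-0.005, 0.002], [-0.0105, 0.004], [-0.016, 0.005], [-0.021, 0.006], [-0.025, 0.0065], [-0.0285, 0.0065], [-0.0315, 0.0065]]
[[-0.0015, 0.0], [-0.003, 0.0], [-0.004, 0.0], [-0.0055, -0.0005], [-0.007, -0.0005], [-0.0085, -0.0005], [-0.0095, -0.001], [-0.011, -0.001], [-0.0125, -0.0015], [-0.014, -0.002]]
```

carry_out:
  steps:
    - [[-0.005,0.002,0],0,1]
    - [[-0.0105,0.004,0],0,1]
    - [[-0.016,0.005,0],0,1]
    - [[-0.021,0.006,0],0,1]
    - [[-0.025,0.0065,0],0,1]
    - [[-0.0285,0.0065,0],0,1]
    - [[-0.0315,0.0065,0],0,1]
    - [[-0.0315,0.0065,0],0,1]

```text
time: 26.9
tool_pos: [0.559, -0.2493, 0.1344]
ee_rot: [3.141, 0.0, 0.199]
wrist_force: [0.8, -1.5, 6.0]
width: 0.0244
finger_force: 30.0
```

```bash
python3 st.py
```

```text
26.9 [ 0.559  -0.2493  0.1344] [3.141 0.    0.199] 0.0244 F [ 0.8 -1.5  6. ] ang -1.532 0.0718 rad,tan 1.6 -0.6
```

carry_out:
  steps:
    - [[-0.0015,0,0],0,1]
    - [[-0.003,0,0],0,1]
    - [[-0.0045,0,0],0,1]
    - [[-0.006,-0.0005,0],0,1]
    - [[-0.007,-0.0005,0],0,1]
    - [[-0.007,-0.0005,0],0,1]

```text
time: 27.65
tool_pos: [0.5523, -0.2499, 0.1344]
ee_rot: [3.141, -0.0, 0.199]
wrist_force: [0.7, -0.4, 6.3]
width: 0.0242
finger_force: 30.0
```

```bash
python3 st.py
```

```text
27.65 [ 0.5523 -0.2499  0.1344] [ 3.141 -0.     0.199] 0.0242 F [ 0.7 -0.4  6.3] ang -1.439 0.0717 rad,tan 0.4 -0.7
```

carry_out:
  steps:
    - [[-0.001,0,0],0,1]
    - [[-0.002,0,0],0,1]
    - [[-0.003,-0.0005,0],0,1]
    - [[-0.003,-0.0005,0],0,1]

```text
time: 28.15
tool_pos: [0.5493, -0.2501, 0.1344]
ee_rot: [3.141, -0.0, 0.199]
wrist_force: [1.5, -1.0, 6.4]
width: 0.0246
finger_force: 30.0
```

```bash
python3 st.py
```

```text
28.15 [ 0.5493 -0.2501  0.1344] [ 3.141 -0.     0.199] 0.0246 F [ 1.5 -1.   6.4] ang -1.396 0.0717 rad,tan 1.0 -1.5
```

carry_out:
  steps:
    - [[-0.001,0,0],0,1]
    - [[-0.002,-0.0005,0],0,1]
    - [[-0.002,-0.0005,0],0,1]

```text
time: 28.52
tool_pos: [0.5487, -0.2501, 0.1345]
ee_rot: [3.14, -0.003, 0.199]
wrist_force: [5.2, -1.0, 4.5]
width: 0.0245
finger_force: 30.0
```

```bash
python3 st.py
```

```text
28.525 [ 0.5487 -0.2501  0.1345] [ 3.14e+00 -3.00e-03  1.99e-01] 0.0245 F [ 5.2 -1.   4.5] ang -1.388 0.0717 rad,tan 1.1 -5.2
```

carry_out:
  steps:
    - [[-0.001,0,0],0,1]
    - [[-0.001,0,0],0,1]
    - [[-0.001,0,0],0,1]

```text
time: 28.9
tool_pos: [0.5487, -0.2501, 0.1345]
ee_rot: [3.14, -0.006, 0.199]
wrist_force: [8.7, -0.6, 4.3]
width: 0.0244
finger_force: 30.0
```

```bash
python3 st.py
```

```text
28.9 [ 0.5487 -0.2501  0.1345] [ 3.14  -0.006  0.199] 0.0244 F [ 8.7 -0.6  4.3] ang -1.388 0.0717 rad,tan 0.8 -8.7
```

carry_out:
  steps:
    - [[0,0,0],0,0]
    - [[0,0,0],0,0]
    - [[0,0,0],0,0]
    - [[0,0,-0.02],0,0]
    - [[0,0,-0.06],0,0]
    - [[0,0,-0.12],0,0]
    - [[-0.06,0.0,-0.12],0,0]
    - [[-0.12,0.05,-0.12],0,0]
    - [[-0.15,0.1,-0.12],0,0]
    - [[-0.15,0.1,-0.12],0,0]

```text
time: 30.15
tool_pos: [0.4167, -0.3803, 0.2527]
ee_rot: [-3.141, 0.002, 0.194]
wrist_force: [0.0, -0.3, 0.4]
width: 0.0471
finger_force: 0.0
```

```bash
cat > k.py <<'E'
from bench import robot
from h import *
s=robot.snapshot("top");t=robot.snapshot("scene")
a=cv2.resize(s["image"][130:290,280:460,::-1],None,fx=2.2,fy=2.2);b=cv2.resize(t["image"][150:350,40:300,::-1],(400,352))
cv2.imwrite("pics/t5.png",np.hstack([a,b[:a.shape[0]]]))
X=cloud(s); kz=(X[...,2]>.155)&(X[...,2]<.185)&(np.hypot(X[...,0]-AX[0],X[...,1]-AX[1])<.09)
for c,_ in blobs(kz,40): p=P(s,*c,.168);print("knob",c,p.round(4),ang(p))
E
python3 st.py; python3 k.py
```

```text
30.15 [ 0.4167 -0.3803  0.2527] [-3.141e+00  2.000e-03  1.940e-01] 0.0471 F [ 0.  -0.3  0.4] ang -0.797 0.2405 rad,tan 0.2 -0.2
knob [448.5 198.5] [ 0.5481 -0.246   0.168 ] (np.float64(-1.3803046983583793), np.float64(0.06762814859896267))
```

View pics/t5.png

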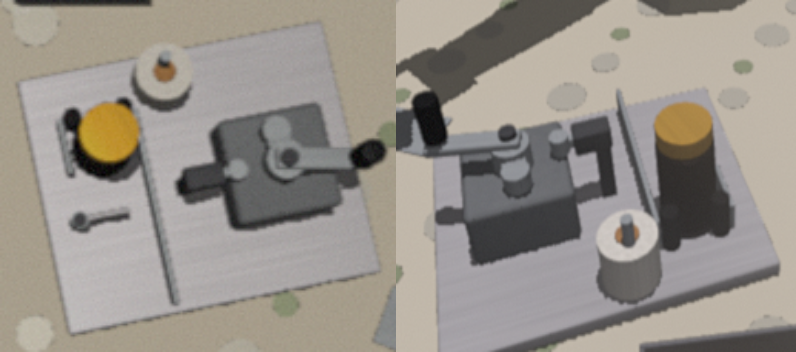

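The knob rests at (368,153) in the top view, about 11.19 rad, where the stop was felt. The jar (lid at (108,132)) stands home, the gate is shut at (100,215), and the arm is clear.

```bash
python3 -c "
from bench import robot
print(robot.close_job())"
```

```text
the job is handed in; nothing more can be done
None
```

The tall jar stands home on the turntable with the gate shut behind it, the crank is wound to its stop (about 11.19 rad from the camera) and released, and the job was handed in at about 30 s; no verdict was returned.

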